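# Lock the twist lid onto the storage tub

### The job

Pick up the white twist lid by its blue four-lobed grip, set it into the tub's collar with its two pins down in the two slots, then press it gently against the springy seal and turn it clockwise until it has cammed down tight and meets its stop, without forcing it. Let go with the lid locked level on the tub, and leave the mug, strainer and brush where they are.

Things in the scene. Friction and masses are not known exactly. Their poses are not given: they have to be found in the camera images.
- tub: Round blue plastic tub, 110 mm across and 110 mm high, fixed: it stands in a square grey holder screwed to the shelf board, whose top is 18 mm above the work surface. Origin: centre of its underside; z up. Slots for the lid's pins at its +x and -x, marked by yellow tabs outside. Damaged if all contact forces of the lid on the tub and its parts together pass 70 N (about 40 N when home).
- collar (a point): Centre of the tub's mouth, at its top (110 mm above the tub's origin). The white inward lip, from 104.5 to 110 mm height, has a bore 80 mm across; below it the wall is 96 mm across. Pins pass down the two slots, then turn clockwise seen from above (negative about z) under the lip; anticlockwise is blocked. Axes as the tub's.
- slot (a point): Middle of the +x slot in the lip, at its top, 45 mm from the tub's axis; the other lies opposite. Slots are 12 mm wide. Under the lip hidden cams draw the lid 3.5 mm down along 0.35 rad of turn, then run level for 0.06 rad to a solid stop. The stop comes after 0.62 to 1.42 rad of turn from the slots, differing each time and unseen: there the turning moment rises steeply.
- gasket (a joint): How far the black springy seal ring on the collar (99 to 107 mm across, free top 116.5 mm above the tub's origin) is pressed down, in m: 0 free, over 0.004 with the lid cammed tight. It gives way at 4 N and takes 3 N more per mm. The pins pass under the lip once it is down 1.5 mm (8.5 N, lid's weight included); at 6.5 mm (23.5 N) the flange meets the collar hard.
- lid: White plastic lid with blue four-lobed grip, about 0.18 kg, loose, standing on its plug on the board. Origin: centre of its underside; z up. Plug 76 mm across, 18 mm high; flange 108 mm across from 18 to 23 mm. Same when turned half round. Its origin stands above the tub's by 98.5 mm resting on the free seal with pins in the slots, 109 mm if the pins lie on the lip, about 94 mm cammed tight.
- pin (a point): End region of the lid's steel cross pin, 42 mm from the lid's axis on its +x side and 4 mm above its underside. The pin is 7 mm thick, lies along the lid's x and reaches 45.5 mm out on both sides; yellow marks on the flange lie above its ends. Turning the lid takes up to about 0.6 N m before the stop.
- handle (a point): Middle of the blue grip, 45 mm above the lid's underside. The grip stands upright from 23 to 61 mm above the underside: a 52 mm square core with sides square to the lid's x and y, and an 18 mm square lobe at each corner reaching 33 mm out in x and y. That leaves a valley 30 mm wide and 7 mm deep in each side, where fingers fit (52 mm apart). Locked on, the lid stays by itself.
- mug: Bystander: white ceramic mug, 80 mm across, 88 mm high; origin at the centre of its underside.
- strainer: Bystander: stainless sink strainer, 84 mm across, 22 mm high; origin at the centre of its underside.
- brush: Bystander: round bamboo scrubbing brush with a knob, 68 mm across, 60 mm high; origin at the centre of its underside.
There are look-alikes about, which are no part of the job. What is shaped like the lid but green or red is not meant.

How it is judged:
On the way, in this order (a step that is already met when the one before it is completed fails the run):
1. the lid sits on the seal with its pins down in the slots (z of lid in the frame of tub below 0.101 m and horizontal distance between lid and tub below 0.005 m and angle between the x axis of lid and the x axis of tub, either way round below 0.2 rad), for 0.1 s.
2. the lid is turned under the lip and cammed tight on the seal (angle between the x axis of lid and the x axis of tub, either way round above 0.4 rad and value of joint gasket above 0.004 m), for 0.1 s.
At the end, for the whole second after the job is handed in: The lid is let go and at rest on the tub, centred within 5 mm and level within 3 degrees, turned at least 0.4 rad from the slots, its origin less than 95.5 mm above the tub's and the seal held pressed by more than 4 mm (all of step 2 and horizontal distance between lid and tub below 0.005 m and angle between lid's own z axis and vertical below 0.05 rad and z of lid in the frame of tub below 0.0955 m and linear speed of lid below 0.02 m/s); the robot touches nothing.
It fails at once if the lid was forced: contact forces of the lid on the tub passed 70 N (contact force between lid and tub above 70 N).
It fails at once if the mug was moved by more than 20 mm (distance of mug from where it was at the start of the episode above 0.02 m).
It fails at once if the strainer was moved by more than 20 mm (distance of strainer from where it was at the start of the episode above 0.02 m).
It fails at once if the brush was moved by more than 20 mm (distance of brush from where it was at the start of the episode above 0.02 m).
It also fails if it takes over 72 s, if anything falls off the work surface, if the arm or the gripper's body presses on something with over 40 N, if the wrist force passes 120 N, or if a joint passes its speed limit or range.

### The arm

A 6-joint arm with a two-finger parallel gripper is mounted at the origin on the work surface. World frame = base frame: x ahead of the robot, y to its left, z up, the work surface at z = 0. Lengths are in m, angles in rad, forces in N, time in s.
With the tool pointing down it reaches from about 0.35 to 0.925 m from the base axis. Payload 6.4 kg.
Tool frame: the origin (TCP) lies on the centre line of the jaws, within the pads' length; the fingertips stand 22 mm ahead of it and the grasp point (between the pads) lies 3 mm ahead of it (ctrl.nose_length is the distance from the TCP to the fingertips, in m); x points along the fingers, y is the direction in which the jaws open and shut, and the axes are right-handed (so a half turn about x gives the same grasp; the last joint's range is limited). The gripper opens to 85 mm and grips with 20 to 120 N. Pads are 22 mm wide; open, the fingers measure 114 mm over their backs; the gripper's body (76 mm by 85 mm) begins 54 mm behind the grasp point. The pads swing forward as they close: fully open they stand 13 mm farther back than shut.
Start: joints at [1.08, 0.245, 1.558, -0, 1.339, -0.174], TCP at [0.202, 0.618, 0.253] pointing down, gripper open.
Joint ranges: [-3.13, 3.13], [-1.02, 2.26], [0.13, 2.54], [-0.95, 4.09], [0.21, 2.88], [-2.74, 2.74]. Speed limits (rad/s): [2.57, 2.57, 3.14, 3.14, 3.14, 3.14].

### API

Orientations are given as a unit quaternion [w, x, y, z].
In Python, from rig import ctrl gives the robot as it stands.
- The arm moves only by the tool jog_arm, never from a script. Its argument "steps" is a list of rows, each an object with "delta_rot": the turn, a rotation vector about the tool's x, y, z in degrees, a list of three; "travel": the shift along the tool's x, y, z in cm, a list of three; "jaw": the opening, from 0 (shut) to 1 (fully open). A call has 1 to 5 rows; each row is the pose to reach, as a shift and turn from the pose measured when the call began, along the tool's axes at that moment; what a row does not reach only later rows make up. A row lasts 1/8 s, in which the tool goes at most 62.5 mm and 10.7 degrees, less where a joint would pass 70% of its speed; a pose out of reach is approached as far as the arm can. A call with a gripper value outside its range is refused whole. The fingers move at their own pace and stop on an object; "squeeze" is the grip in N (left out, the last holds). Time passes only in rows, so rows that repeat a pose let the fingers close. It gives the time, the measured TCP pose, the force and the opening at its end, in the units of the state.
- ctrl.read_state(): the state, without advancing time (a new reading comes with each control period).
- ctrl.snapshot(name): name is "scene" or "top"; returns a dict with "color" (400x640x3 uint8, red, green, blue), "vfov" (degrees; the focal length in pixels is half the picture's height over the tangent of half this angle, whatever the lens; pixels are square), "cx", "cy" (the principal point, pixels), "cam_to_world" (4x4, takes a point from camera to world coordinates). Camera axes: x right, y up, looking along -z (the intrinsics and any distortion apply to the point x, -y, -z); pixel columns grow to the right and rows downward; lengths in m; the calibration is good to about 2 mm. A picture is of the moment at which its call begins. There is no depth.
- ctrl.hand_in(): hands the job in, once; it reports no verdict.
The state is a dict: "time_s": time; "qpos": joint angles; "joint_vel": joint speeds; "effort": joint torques, N m; "eef_pos": TCP position; "orientation": TCP orientation; "ft_force": force on the tool from outside, world axes, zero at the start; "moment": the same for the moment, N m; "width": finger opening in m.
Only numpy, scipy, OpenCV 4.12 (cv2) and the standard library are available. Lean on these libraries where they do the work, as an engineer would, in place of code of your own. Each camera call takes 0.05 s, during which the arm holds its last target. There are 200 camera calls.

## Working session

There is one attempt and no reset: what is moved stays moved. The work goes in short steps, Python scripts to look and compute and a tool call to move; the robot and the scene stay as the last step left them, time stands still between calls to the robot, and variables do not carry over. Pictures are saved under pics/ and viewed, about 8 in all and at most 12, crops included, and the job is handed in when it is done.

Besides the shell and the picture viewer there is one more tool, called after ">>>" in YAML: its name, and indented under it one key for each argument. jog_arm: Moves the arm, as the interface text tells. Its arguments: {"type":"object","properties":{"steps":{"type":"array"},"squeeze":{"type":"number"}},"required":["steps"]}

```bash
ls; mkdir -p pics
python3 - <<'E'
from rig import ctrl
import cv2, numpy as np, pickle
for n in("scene","top"):
    s=ctrl.snapshot(n); pickle.dump(s,open(n+"0.pkl","wb"))
    cv2.imwrite(f"pics/{n}0.png",s["color"][:,:,::-1]); print({k:v for k,v in s.items() if k!="color"})
print(ctrl.read_state(), ctrl.nose_length)
E
```

```text
pics
{'vfov': 50.63949849278916, 'cx': 318.0587503486095, 'cy': 197.51900311350474, 'cam_to_world': array([[-0.14664479, -0.60042983,  0.78611661,  1.48006856],
       [ 0.98914049, -0.08112015,  0.1225586 ,  0.26085632],
       [-0.00981794,  0.79555235,  0.60580531,  0.8845295 ],
       [ 0.        ,  0.        ,  0.        ,  1.        ]])}
{'vfov': 52.624150819119215, 'cx': 315.5906028013709, 'cy': 206.6558015529336, 'cam_to_world': array([[ 0.01509524,  0.99852976, -0.05206196,  0.43411778],
       [-0.99974001,  0.01418264, -0.01785417,  0.08031443],
       [-0.01708954,  0.05231794,  0.99848424,  1.137808  ],
       [ 0.        ,  0.        ,  0.        ,  1.        ]])}
{'time_s': 0.1, 'qpos': array([ 1.07991121e+00,  2.45766552e-01,  1.55888400e+00,  8.70603570e-06,
        1.33869440e+00, -1.74126430e-01]), 'joint_vel': array([ 0.00096202, -0.00027725, -0.00407423, -0.00052756, -0.00086882,
       -0.00060514]), 'effort': array([-4.74792080e-05, -4.30674505e+01, -3.27128112e+01, -1.30087860e-04,
        2.83060101e-03, -9.24028427e-06]), 'eef_pos': array([0.20225693, 0.6172496 , 0.25228056]), 'orientation': array([ 0.69805133,  0.11093954,  0.69846144, -0.11210878]), 'ft_force': array([-0.25673742,  0.32516469, -0.7402772 ]), 'moment': array([-0.02077446,  0.02125441, -0.05464281]), 'width': 0.085110663562797} 0.022
```

View pics/scene0.png

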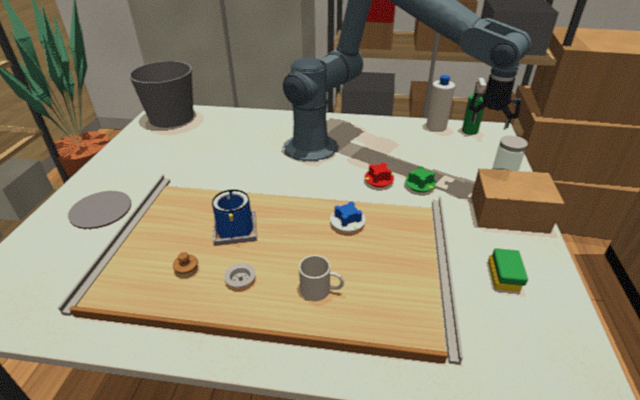

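View pics/top0.png

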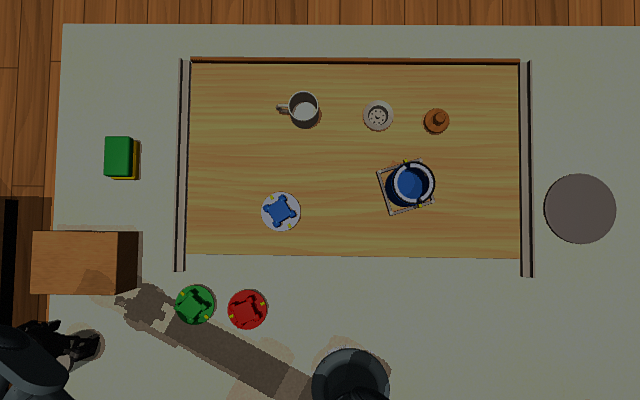

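The scene view shows the white lid with blue grip at about (348,217) and the tub at (233,215). The top view has the lid at (281,212) and the tub at (410,184), with the green and red look-alikes off the board. Next I'll enlarge both.

```bash
cat > h.py <<'E'
import numpy as np, cv2, pickle
def cam(s):
    M=np.array(s["cam_to_world"]); f=200/np.tan(np.radians(s["vfov"]/2)); return M,f
def plane(s,uv,z):
    M,f=cam(s); uv=np.atleast_2d(np.array(uv,float))
    d=np.c_[(uv[:,0]-s["cx"])/f,-(uv[:,1]-s["cy"])/f,-np.ones(len(uv))]@M[:3,:3].T
    return M[:3,3]+d*((z-M[2,3])/d[:,2])[:,None]
def proj(s,P):
    M,f=cam(s); p=(np.atleast_2d(P)-M[:3,3])@M[:3,:3]
    return np.c_[s["cx"]+f*p[:,0]/-p[:,2], s["cy"]-f*p[:,1]/-p[:,2]]
def crop(s,u,v,r,k,w=None):
    w=w or r
    c=s["color"][v-r:v+r,u-w:u+w,::-1]; return cv2.resize(c,None,fx=k,fy=k,interpolation=cv2.INTER_CUBIC)
E
python3 - <<'E'
from h import *
t=pickle.load(open("top0.pkl","rb")); s=pickle.load(open("scene0.pkl","rb"))
a=np.hstack([crop(t,281,212,30,6),crop(t,410,184,30,6)])
b=np.hstack([crop(s,348,217,20,9),crop(s,233,215,30,6)])
cv2.imwrite("pics/c1.png",cv2.resize(np.vstack([np.clip(a*1.3,0,255),np.clip(b*1.3,0,255)]).astype(np.uint8),(600,600)))
# lid: white flange mask in top
hsv=cv2.cvtColor(t["color"],cv2.COLOR_RGB2HSV)
def comp(m,u,v,r):
    z=np.zeros_like(m); z[v-r:v+r,u-r:u+r]=m[v-r:v+r,u-r:u+r]; return z
w=comp(((hsv[...,1]<70)&(hsv[...,2]>110)|((hsv[...,0]>95)&(hsv[...,0]<130)&(hsv[...,1]>70))).astype(np.uint8)*255,281,212,27)
c=max(cv2.findContours(w,0,1)[0],key=cv2.contourArea); e=cv2.fitEllipse(c); print("lid ellipse",e)
print("lid centre @flange .041",plane(t,e[0],.041))
bl=comp(((hsv[...,0]>95)&(hsv[...,0]<130)&(hsv[...,1]>100)).astype(np.uint8)*255,281,212,27)
c=max(cv2.findContours(bl,0,1)[0],key=cv2.contourArea); print("grip rect",cv2.minAreaRect(c)); m=cv2.moments(bl,True);g=(m['m10']/m['m00'],m['m01']/m['m00']); print("grip ctr",g,plane(t,g,.075))
ye=((hsv[...,0]>18)&(hsv[...,0]<36)&(hsv[...,1]>130)).astype(np.uint8)*255
for (u,v,r,z) in((281,212,27,.041),(410,184,32,.12)):
    n,l,st,ct=cv2.connectedComponentsWithStats(comp(ye,u,v,r))
    for i in range(1,n):
        if st[i,4]>2: print("yellow",ct[i],st[i],plane(t,ct[i],z))
w=comp(((hsv[...,1]<60)&(hsv[...,2]>110)).astype(np.uint8)*255,410,184,32)
cs=cv2.findContours(w,0,1)[0]; p=np.vstack([c for c in cs if cv2.contourArea(c)>20]); e=cv2.fitEllipse(cv2.convexHull(p)); print("lip",e,plane(t,e[0],.128))
E
```

```text
lid ellipse ((280.00579833984375, 211.11976623535156), (36.597412109375, 38.95774841308594), 57.56731033325195)
lid centre @flange .041 [[0.47778203 0.19648349 0.041     ]]
grip rect ((279.08428955078125, 210.6348419189453), (24.909950256347656, 24.909950256347656), 57.9946174621582)
grip ctr (279.1752988047809, 210.67131474103584) [[0.47757908 0.19509695 0.075     ]]
yellow [291.04938272 188.87037037] [269 185  39   8 162] [[0.53888358 0.16753845 0.041     ]]
yellow [261.92307692 186.07692308] [256 186  12   2  13] [[0.54546468 0.24726336 0.041     ]]
yellow [262. 191.] [260 191   5   1   5] [[0.53198745 0.24675566 0.041     ]]
yellow [258.90434783 202.69565217] [254 194  15  22 115] [[0.49991373 0.25450273 0.041     ]]
yellow [271.3 196.8] [270 195   4   4  10] [[0.51647853 0.22100891 0.041     ]]
yellow [301.68181818 199.43181818] [295 197  13   8  44] [[0.5104436  0.13805859 0.041     ]]
yellow [303.33333333 207.16666667] [301 206   7   6  18] [[0.48944352 0.13321231 0.041     ]]
yellow [255. 213.] [254 213   3   1   3] [[0.4716827  0.26452072 0.041     ]]
yellow [302.4375 222.15
[... 2721 characters left out ...]
 3   7] [[ 0.48475204 -0.09454978  0.12      ]]
yellow [415.86666667 209.46666667] [410 209  12   2  15] [[ 0.48369998 -0.15317211  0.12      ]]
yellow [427. 210.] [426 210   3   1   3] [[ 0.48275941 -0.18097413  0.12      ]]
yellow [435.5 211. ] [433 211   6   1   6] [[ 0.48055481 -0.20217961  0.12      ]]
yellow [379.5 215. ] [378 215   4   1   4] [[ 0.46848952 -0.06227431  0.12      ]]
yellow [386. 215.] [383 215   7   1   7] [[ 0.46872639 -0.0785468   0.12      ]]
yellow [438.5 215. ] [436 215   6   1   6] [[ 0.47063486 -0.20965238  0.12      ]]
lip ((413.1117248535156, 182.42706298828125), (38.10231399536133, 38.71063995361328), 119.5014877319336) [[ 0.55083089 -0.14433642  0.128     ]]
```

View pics/c1.png

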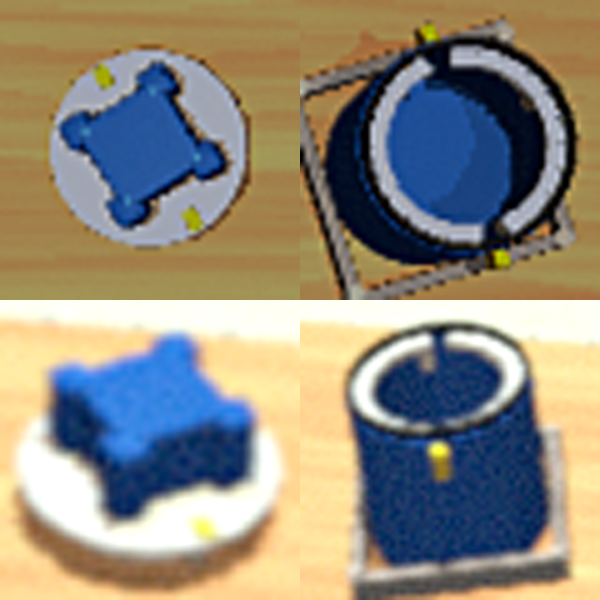

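The crops show the lid's yellow marks at top pixels (271.3,196.8) and (289.1,225.4). Cast onto the flange plane they lie 92 mm apart, with the lid centre at (0.478,0.196) and its x axis at about 33°. The tub's slots are at top pixels of about (406.5,165.5) and (418.9,199.9). I'll refine the tub from both views.

```bash
cat >> h.py <<'E'
def ray(s,uv):
    M,f=cam(s); d=M[:3,:3]@np.array([(uv[0]-s["cx"])/f,-(uv[1]-s["cy"])/f,-1]); return M[:3,3],d/np.linalg.norm(d)
def tri(s1,a,s2,b):
    (o,d),(p,e)=ray(s1,a),ray(s2,b); t=np.linalg.lstsq(np.c_[d,-e],p-o,rcond=None)[0]
    A,B=o+t[0]*d,p+t[1]*e; return (A+B)/2,np.linalg.norm(A-B)
E
python3 - <<'E'
from h import *
t=pickle.load(open("top0.pkl","rb")); s=pickle.load(open("scene0.pkl","rb"))
def mask(img,f,u,v,r):
    h=cv2.cvtColor(img["color"],cv2.COLOR_RGB2HSV).astype(int); m=f(h[...,0],h[...,1],h[...,2]); z=np.zeros(m.shape,np.uint8); z[v-r:v+r,u-r:u+r]=255*m[v-r:v+r,u-r:u+r]; return z
def comps(m,lo=3):
    n,l,st,ct=cv2.connectedComponentsWithStats(m); return [(ct[i].round(2),st[i]) for i in range(1,n) if st[i,4]>=lo]
yel=lambda h,S,V:(h>20)&(h<36)&(S>170)&(V>120)
wh=lambda h,S,V:(S<60)&(V>120)
tt=comps(mask(t,yel,410,184,32)); ts=comps(mask(s,yel,233,215,30)); print("top tabs",tt,"\nscene tabs",ts)
tw=mask(t,wh,412,183,24); sw=mask(s,wh,231,200,20)
E={}
for n,w,img in(("t",tw,t),("s",sw,s)):
    big=[c for c in cv2.findContours(w,0,1)[0] if cv2.contourArea(c)>15]
    e=cv2.fitEllipse(cv2.convexHull(np.vstack(big))); E[n]=e; print(n,e,plane(img,e[0],.128),[(cv2.contourArea(c)) for c in big])
print("tri lip ctr",tri(t,E["t"][0],s,E["s"][0]))
for a in((406.5,165.5),(418.9,199.9)): print("slot",plane(t,a,.128))
for a in((405.5,160.1),(419.4,205.4)):
  for z in(.1,.11,.12): print("tab",z,plane(t,a,z))
# lid in scene
lw=mask(s,lambda h,S,V:((S<60)&(V>120))|((h>100)&(h<130)&(S>90)),348,217,20)
ly=comps(mask(s,yel,348,217,20)); print("lid yellow scene",ly)
print("lid expected px in scene for (.478,.196,.041)",proj(s,[.478,.196,.041]), "marks",proj(s,[[.5165,.221,.041],[.4393,.171,.041]]))
print("lip expected scene",proj(s,[.5508,-.1443,.128]))
E
```

```text
top tabs [(array([405.33, 159.89]), array([404, 159,   4,   3,   9], dtype=int32)), (array([419.88, 205.12]), array([419, 204,   3,   3,   8], dtype=int32))] 
scene tabs [(array([230.5, 215.5]), array([230, 215,   2,   2,   4], dtype=int32))]
t ((413.0335998535156, 182.4257354736328), (37.67354202270508, 38.572513580322266), 117.93814086914062) [[ 0.55083166 -0.14414204  0.128     ]] [94.0, 94.5]
s ((230.10699462890625, 188.65235900878906), (40.46487045288086, 46.43780517578125), 26.273815155029297) [[ 0.49013555 -0.1644711   0.128     ]] [64.0, 60.0, 380.5]
tri lip ctr (array([ 0.54656567, -0.13734926,  0.17094923]), np.float64(0.005520587313426108))
slot [[ 0.5931968  -0.12773862  0.128     ]]
slot [[ 0.50728192 -0.15881175  0.128     ]]
tab 0.1 [[ 0.61157809 -0.13089435  0.1       ]]
tab 0.11 [[ 0.60986813 -0.1288592   0.11      ]]
tab 0.12 [[ 0.60815818 -0.12682406  0.12      ]]
tab 0.1 [[ 0.49522111 -0.1667415   0.1       ]]
tab 0.11 [[ 0.49463234 -0.16436094  0.11      ]]
tab 0.12 [[ 0.49404357 -0.16198039  0.12      ]]
lid yellow scene []
lid expected px in scene for (.478,.196,.041) [[347.52289879 218.26825206]] marks [[354.62902408 227.1586455 ]
 [340.77684818 209.78078272]]
lip expected scene [[230.31841307 201.28449272]]
```

>>> jog_arm:
  steps:
    - {"delta_rot": [10, 0, 0], "travel": [0, 0, 0], "jaw": 1}

```text
time_s: 0.22
eef_pos: [0.2021, 0.617, 0.2516]
orientation: [0.685, 0.173, 0.686, -0.175]
ft_force: [0.4, -0.4, 0.2]
width: 0.0853
```

Run:
```python
from h import *
t=pickle.load(open("top0.pkl","rb")); g=t["color"].astype(np.float32).min(2)
c=np.array([.5505,-.1438,.128])
a=np.radians(np.arange(0,360,1.0))
for r in(.043,.045,.047):
    P=c+np.c_[r*np.cos(a),r*np.sin(a),0*a]; uv=proj(t,P).astype(np.float32)
    v=cv2.remap(g,uv[:,:1],uv[:,1:],cv2.INTER_LINEAR)[:,0]
    hi=np.median(v); out=[]
    for lo in(-15,165):
        k=np.arange(lo,lo+70)%360; w=np.clip(hi-v[k],0,None); w[w<hi*.3]=0
        out.append((w*np.arange(lo,lo+70)).sum()/w.sum())
    print(r,hi,out, v[np.arange(0,40,4)].astype(int), v[np.arange(180,220,4)].astype(int))
# radial edge: inner dark->white radius & outer per angle
for d in range(40,400,30):
    if d%180<40 and d%180>0: continue
    q=np.radians(d); r=np.arange(.03,.058,.0005); P=c+np.c_[r*np.cos(q),r*np.sin(q),0*r]; uv=proj(t,P).astype(np.float32)
    v=cv2.remap(g,uv[:,:1],uv[:,1:],cv2.INTER_LINEAR)[:,0]; th=70; on=np.where(v>max(v)*.6)[0]; print(d,r[on[0]],r[on[-1]],v.max())
from rig import ctrl; print(ctrl.read_state()["qpos"])
```

```text
0.043 130.37842 [np.float64(17.44094393637867), np.float64(197.4157624834356)] [133 135 129  41   0   4  67 135 134 133] [128 131 122  44   3  20  61 136 131 128]
0.045 130.38086 [np.float64(17.902935945422207), np.float64(197.3786817831511)] [127 130 122  21   0   0  36 125 133 129] [132 135 116  32   1  28  47 122 131 130]
0.047 120.00781 [np.float64(17.96641609142937), np.float64(197.45030048141712)] [122 126 116   3   0   0  18 124 129 120] [109 121 102  22   0  21  40 113 137 136]
40 0.04050000000000001 0.048500000000000015 130.1875
70 0.04000000000000001 0.048500000000000015 134.22656
100 0.04050000000000001 0.047500000000000014 133.22656
130 0.04000000000000001 0.048000000000000015 133.48926
160 0.04050000000000001 0.048000000000000015 136.05273
220 0.04100000000000001 0.048500000000000015 134.10938
250 0.04000000000000001 0.049000000000000016 133.1875
280 0.04000000000000001 0.049000000000000016 130.81152
310 0.04050000000000001 0.048500000000000015 130.98242
340 0.04050000000000001 0.058000000000000024 131.5293
[ 1.07990871e+00  2.46187478e-01  1.55964859e+00 -1.77433516e-06
  1.33867091e+00  5.21900437e-03]
```

Lip inner radius reads 40 mm all round, so the tub centre is (0.5505,-0.1438) with slots at 17.6°. Next, a jog helper, then the move to above the lid.

```bash
cat > go.py <<'E'
import sys, numpy as np
from scipy.spatial.transform import Rotation as R
from rig import ctrl
x,y,z,psi=map(float,sys.argv[1:5]); s=ctrl.read_state()
q=s["orientation"]; Rc=R.from_quat(np.r_[q[1:],q[0]])
p=np.radians(psi); Y=[np.cos(p),np.sin(p),0]; X=[0,0,-1]; T=R.from_matrix(np.c_[X,Y,np.cross(X,Y)])
yy=Rc.as_matrix()[:,1]
print("t",s["time_s"],"pos",s["eef_pos"].round(4),"psi %.2f"%np.degrees(np.arctan2(yy[1],yy[0])),"F",s["ft_force"].round(1),"M",s["moment"].round(2),"w",round(s["width"],4))
print("travel cm",(Rc.inv().apply(np.array([x,y,z])-s["eef_pos"])*100).round(2),"rot",np.degrees((Rc.inv()*T).as_rotvec()).round(2))
E
python3 go.py .478 .196 .16 32.9
```

```text
t 0.225 pos [0.2021 0.617  0.2516] psi 61.58 F [ 0.4 -0.4  0.2] M [ 0.   -0.01  0.01] w 0.0853
travel cm [  9.23 -23.86  44.3 ] rot [28.68  0.04  0.16]
```

>>> jog_arm:
  steps:
    - {"delta_rot": [6, 0, 0], "travel": [0.5, -3, 5.2], "jaw": 1}
    - {"delta_rot": [12, 0, 0], "travel": [1, -6, 10.4], "jaw": 1}
    - {"delta_rot": [18, 0, 0], "travel": [2, -9, 15.6], "jaw": 1}
    - {"delta_rot": [24, 0, 0], "travel": [3, -12, 21], "jaw": 1}
    - {"delta_rot": [28.7, 0, 0], "travel": [4, -15, 26.5], "jaw": 1}

```text
time_s: 0.85
eef_pos: [0.3636, 0.3578, 0.2117]
orientation: [0.621, 0.338, 0.621, -0.34]
ft_force: [0.4, 0.6, 0.7]
width: 0.0853
```

```bash
python3 go.py .478 .196 .16 32.9
```

```text
t 0.85 pos [0.3636 0.3578 0.2117] psi 32.74 F [0.4 0.6 0.7] M [ 0.06  0.01 -0.02] w 0.0853
travel cm [ 5.19  0.88 19.79] rot [-0.16  0.08  0.15]
```

>>> jog_arm:
  steps:
    - {"delta_rot": [0, 0, 0], "travel": [1.5, 0.2, 5.5], "jaw": 1}
    - {"delta_rot": [0, 0, 0], "travel": [2.5, 0.5, 11], "jaw": 1}
    - {"delta_rot": [0, 0, 0], "travel": [4, 0.7, 16], "jaw": 1}
    - {"delta_rot": [-0.2, 0.1, 0.15], "travel": [5.2, 0.9, 19.8], "jaw": 1}
    - {"delta_rot": [-0.2, 0.1, 0.15], "travel": [5.2, 0.9, 19.8], "jaw": 1}

```text
time_s: 1.48
eef_pos: [0.4785, 0.194, 0.1586]
orientation: [0.62, 0.338, 0.621, -0.34]
ft_force: [-0.1, -0.2, 0.7]
width: 0.0854
```

```bash
python3 - <<'E'
from h import *
from rig import ctrl
t=ctrl.snapshot("top"); s=ctrl.snapshot("scene")
cv2.imwrite("pics/c2.png",np.hstack([cv2.resize(crop(t,281,205,40,5),(390,390)),cv2.resize(crop(s,348,195,45,5),(390,390))]))
E
python3 go.py .478 .196 .067 32.9
```

```text
t 1.575 pos [0.4779 0.196  0.1596] psi 32.90 F [-0.8  0.6  0.6] M [-0.02  0.04 -0.04] w 0.0856
travel cm [9.26 0.02 0.02] rot [-0.   -0.05  0.05]
```

View pics/c2.png

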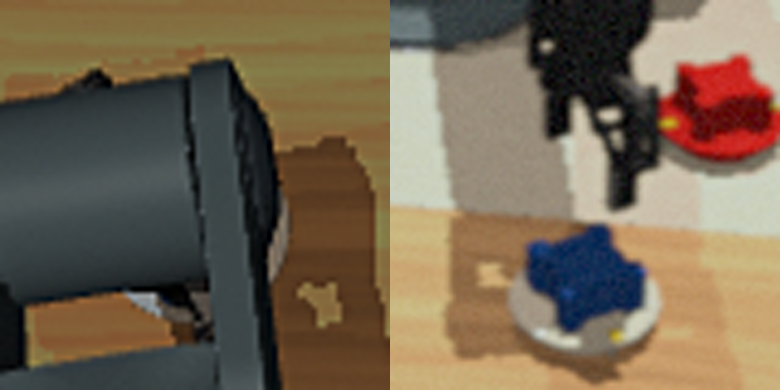

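The arm hides the lid in the top view. In the scene view the open fingers hang above the grip, straddling it along the lid's x. Going down.

>>> jog_arm:
  steps:
    - {"delta_rot": [0, 0, 0], "travel": [3, 0, 0], "jaw": 1}
    - {"delta_rot": [0, 0, 0], "travel": [6, 0, 0], "jaw": 1}
    - {"delta_rot": [0, 0, 0], "travel": [8.2, 0, 0], "jaw": 1}
    - {"delta_rot": [0, 0, 0], "travel": [9.1, 0, 0], "jaw": 1}
    - {"delta_rot": [0, 0, 0], "travel": [9.1, 0, 0], "jaw": 1}

```text
time_s: 2.2
eef_pos: [0.4774, 0.1967, 0.0687]
orientation: [0.621, 0.337, 0.622, -0.338]
ft_force: [-1.2, -0.8, -0.3]
width: 0.0854
```

>>> jog_arm:
  steps:
    - {"delta_rot": [0, 0, 0], "travel": [0, 0, 0], "jaw": 0.6}
    - {"delta_rot": [0, 0, 0], "travel": [0, 0, 0], "jaw": 0.4}
    - {"delta_rot": [0, 0, 0], "travel": [0, 0, 0], "jaw": 0.3}
    - {"delta_rot": [0, 0, 0], "travel": [0, 0, 0], "jaw": 0.3}
    - {"delta_rot": [0, 0, 0], "travel": [0, 0, 0], "jaw": 0.3}
  squeeze: 40

```text
time_s: 2.82
eef_pos: [0.4784, 0.197, 0.0699]
orientation: [0.621, 0.338, 0.621, -0.337]
ft_force: [-0.2, 1.1, 6.9]
width: 0.0514
```

```bash
python3 go.py .478 .196 .067 32.9
```

```text
t 2.825 pos [0.4784 0.197  0.0699] psi 32.96 F [-0.2  1.1  6.9] M [0.12 0.13 0.01] w 0.0514
travel cm [ 0.29 -0.08  0.06] rot [ 0.06 -0.03 -0.06]
```

Gripped, width 51.4 mm, with the fingertips resting on the flange. Lifting.

>>> jog_arm:
  steps:
    - {"delta_rot": [0, 0, 0], "travel": [-1, 0, 0], "jaw": 0.3}
    - {"delta_rot": [0, 0, 0], "travel": [-4, 0, 0], "jaw": 0.3}
    - {"delta_rot": [0, 0, 0], "travel": [-8, 0, 0], "jaw": 0.3}
    - {"delta_rot": [0, 0, 0], "travel": [-12, 0, 0], "jaw": 0.3}
    - {"delta_rot": [0, 0, 0], "travel": [-15, 0, 0], "jaw": 0.3}
  squeeze: 60

```text
time_s: 3.45
eef_pos: [0.4782, 0.1967, 0.2218]
orientation: [0.622, 0.338, 0.621, -0.337]
ft_force: [0.1, 0.9, -1.7]
width: 0.0509
```

```bash
python3 go.py .5505 -.1438 .215 17.6
```

```text
t 3.45 pos [0.4782 0.1967 0.2218] psi 32.96 F [ 0.1  0.9 -1.7] M [-0.05  0.   -0.01] w 0.0509
travel cm [  0.66 -12.46  32.5 ] rot [ 1.536e+01 -1.000e-02 -1.100e-01]
```

>>> jog_arm:
  steps:
    - {"delta_rot": [3, 0, 0], "travel": [0, -1.8, 4.8], "jaw": 0.3}
    - {"delta_rot": [6, 0, 0], "travel": [0, -3.7, 9.6], "jaw": 0.3}
    - {"delta_rot": [9, 0, 0], "travel": [0, -5.5, 14.4], "jaw": 0.3}
    - {"delta_rot": [12, 0, 0], "travel": [0, -7.4, 19.2], "jaw": 0.3}
    - {"delta_rot": [15, 0, 0], "travel": [0, -9.2, 24], "jaw": 0.3}

```text
time_s: 4.08
eef_pos: [0.5312, -0.0563, 0.2215]
orientation: [0.572, 0.417, 0.571, -0.416]
ft_force: [1.1, -0.1, -1.2]
width: 0.051
```

```bash
python3 go.py .5505 -.1438 .22 17.6
```

```text
t 4.075 pos [ 0.5312 -0.0563  0.2215] psi 17.84 F [ 1.1 -0.1 -1.2] M [-0.02 -0.06 -0.01] w 0.051
travel cm [ 0.14 -0.84  8.92] rot [ 0.24 -0.05 -0.08]
```

>>> jog_arm:
  steps:
    - {"delta_rot": [0.2, 0, 0], "travel": [0, -0.3, 4], "jaw": 0.3}
    - {"delta_rot": [0.2, 0, -0.1], "travel": [0, -0.7, 7.5], "jaw": 0.3}
    - {"delta_rot": [0.2, 0, -0.1], "travel": [0.1, -0.8, 8.9], "jaw": 0.3}
    - {"delta_rot": [0.2, 0, -0.1], "travel": [0.1, -0.8, 8.9], "jaw": 0.3}
    - {"delta_rot": [0.2, 0, -0.1], "travel": [0.1, -0.8, 8.9], "jaw": 0.3}

```text
time_s: 4.7
eef_pos: [0.5505, -0.1423, 0.2202]
orientation: [0.57, 0.417, 0.572, -0.417]
ft_force: [0.7, 0.4, -1.8]
width: 0.0512
```

```bash
python3 - <<'E'
from h import *
from rig import ctrl
t=ctrl.snapshot("top"); s=ctrl.snapshot("scene"); pickle.dump((t,s),open("hov.pkl","wb"))
cv2.imwrite("pics/c3.png",np.clip(1.4*np.hstack([cv2.resize(crop(t,415,180,35,5),(390,390)),cv2.resize(crop(s,232,190,40,5),(390,390))]),0,255).astype(np.uint8))
print(proj(s,[.5505,-.1438,.168+.023]),proj(s,[.5505,-.1438,.128]))
E
python3 go.py .5505 -.1438 .18 17.6
```

```text
[[227.51358287 183.70588865]] [[230.51457817 201.23633016]]
t 4.8 pos [ 0.5507 -0.1423  0.2204] psi 17.72 F [ 0.4 -0.  -1.6] M [ 0.03  0.01 -0.07] w 0.0512
travel cm [ 4.04 -0.06  0.14] rot [ 0.12 -0.07  0.03]
```

View pics/c3.png

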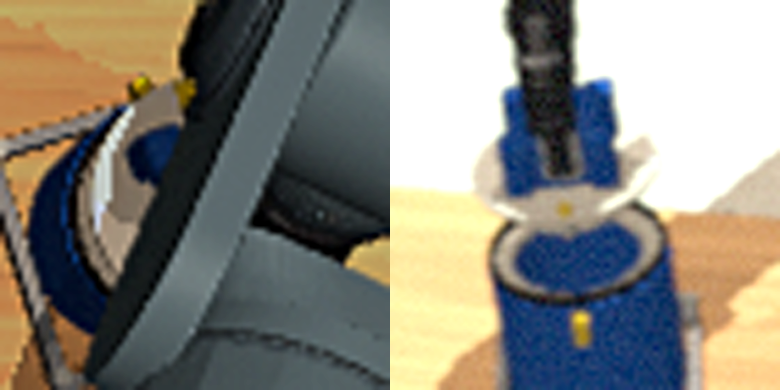

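The top view shows the lid's left edge and its mark by the tub's far tab. In the scene view the lid hangs above the collar, with its mark at about (227.4,192.4) and the tub tab at about (230.7,216). I'll check the lid-to-tub offset numerically in the scene camera.

Run:
```python
from h import *
s0=pickle.load(open("scene0.pkl","rb")); t,s=pickle.load(open("hov.pkl","rb"))
def half(x,v): # subpixel crossing
    return x
for n,img in(("s0",s0),("hov",s)):
    c=img["color"].astype(int); row=[]
    for v in(218,222,226):
        m=(c[v,:,2]-c[v,:,0]>15); k=np.where(m[195:265])[0]+195; row.append(((k[0]+k[-1])/2,k[-1]-k[0]+1))
    print(n,"tub mid,width",row)
for z in(.06,.09,.1): 
    a=np.array([.5505,-.1438]); print("axis",z,proj(s,[*a,z]).round(2))
    # silhouette mid of cylinder r 55
    M,_=cam(s); d=M[:2,3]-a; d/=np.linalg.norm(d); n=np.array([-d[1],d[0]]); print(proj(s,[[*(a+.055*n),z],[*(a-.055*n),z]]).round(2))
h=cv2.cvtColor(s["color"],cv2.COLOR_RGB2HSV).astype(int)
c=s["color"].astype(float); yv=np.clip(np.minimum(c[...,0],c[...,1])-c[...,2]-25,0,None)
for (u,v,r) in((227,192,4),(231,216,5)):
    w=yv[v-r:v+r+1,u-r:u+r+1]; y,x=np.mgrid[v-r:v+r+1,u-r:u+r+1]; print("yellow",(w*x).sum()/w.sum(),(w*y).sum()/w.sum(),w.max())
def at(p,ang,r,z): q=np.radians(ang); return [p[0]+r*np.cos(q),p[1]+r*np.sin(q),z]
print("pred lid mark",proj(s,at((.5507,-.1423),17.7,.046,.1915)),"tab far r .058 z .10/.11",proj(s,[at((.5505,-.1438),17.6+180,.058,z) for z in(.1,.11)]),proj(s,[at((.5505,-.1438),17.6,.058,z) for z in(.1,.11)]))
```

```text
s0 tub mid,width [(np.float64(233.0), np.int64(35)), (np.float64(233.5), np.int64(36)), (np.float64(233.5), np.int64(36))]
hov tub mid,width [(np.float64(232.5), np.int64(36)), (np.float64(233.5), np.int64(36)), (np.float64(233.5), np.int64(36))]
axis 0.06 [[233.55 218.98]]
[[251.67 215.82]
 [215.12 222.2 ]]
axis 0.09 [[232.24 211.3 ]]
[[250.62 208.16]
 [213.53 214.49]]
axis 0.1 [[231.79 208.69]]
[[250.27 205.55]
 [212.99 211.87]]
yellow 227.29787234042553 192.51063829787233 43.0
yellow 230.72927461139898 216.30051813471502 91.0
pred lid mark [[227.86698698 193.18281107]] tab far r .058 z .10/.11 [[231.81195523 197.04806553]
 [231.37649747 194.44928147]] [[231.76596192 221.20037436]
 [231.29727931 218.52621788]]
```

Offsets agree to about 1 mm. Descending to just above the collar while correcting sideways.

>>> jog_arm:
  steps:
    - {"delta_rot": [0.1, 0, 0], "travel": [1.2, -0.06, 0.14], "jaw": 0.3}
    - {"delta_rot": [0.1, 0, 0], "travel": [2.4, -0.06, 0.14], "jaw": 0.3}
    - {"delta_rot": [0.1, 0, 0], "travel": [3.4, -0.06, 0.14], "jaw": 0.3}
    - {"delta_rot": [0.1, 0, 0], "travel": [3.7, -0.06, 0.14], "jaw": 0.3}
    - {"delta_rot": [0.1, 0, 0], "travel": [3.7, -0.06, 0.14], "jaw": 0.3}

```text
time_s: 5.42
eef_pos: [0.5504, -0.1438, 0.1831]
orientation: [0.57, 0.418, 0.571, -0.417]
ft_force: [0.5, -0.0, -1.9]
width: 0.0511
```

```bash
python3 go.py .5505 -.1436 .174 17.6
```

```text
t 5.425 pos [ 0.5504 -0.1438  0.1831] psi 17.62 F [ 0.5 -0.  -1.9] M [-0.05  0.03  0.01] w 0.0511
travel cm [ 0.91  0.01 -0.01] rot [ 0.02 -0.09  0.05]
```

>>> jog_arm:
  steps:
    - {"delta_rot": [0, 0, 0], "travel": [0.2, 0, 0], "jaw": 0.3}
    - {"delta_rot": [0, 0, 0], "travel": [0.4, 0, 0], "jaw": 0.3}
    - {"delta_rot": [0, 0, 0], "travel": [0.6, 0, 0], "jaw": 0.3}
    - {"delta_rot": [0, 0, 0], "travel": [0.7, 0, 0], "jaw": 0.3}
    - {"delta_rot": [0, 0, 0], "travel": [0.7, 0, 0], "jaw": 0.3}

```text
time_s: 6.05
eef_pos: [0.5504, -0.1437, 0.176]
orientation: [0.57, 0.418, 0.571, -0.417]
ft_force: [0.4, -0.0, -1.8]
width: 0.0512
```

```bash
python3 go.py .5505 -.1436 .169 17.6
```

```text
t 6.05 pos [ 0.5504 -0.1437  0.176 ] psi 17.62 F [ 0.4 -0.  -1.8] M [ 0.05 -0.08 -0.01] w 0.0512
travel cm [ 0.7   0.01 -0.  ] rot [ 0.02 -0.1   0.05]
```

The lid is 3 mm below the pins-on-lip height with no contact force, so the pins are entering the slots. Continuing down.

>>> jog_arm:
  steps:
    - {"delta_rot": [0, 0, 0], "travel": [0.2, 0, 0], "jaw": 0.3}
    - {"delta_rot": [0, 0, 0], "travel": [0.4, 0, 0], "jaw": 0.3}
    - {"delta_rot": [0, 0, 0], "travel": [0.6, 0, 0], "jaw": 0.3}
    - {"delta_rot": [0, 0, 0], "travel": [0.7, 0, 0], "jaw": 0.3}
    - {"delta_rot": [0, 0, 0], "travel": [0.7, 0, 0], "jaw": 0.3}

```text
time_s: 6.68
eef_pos: [0.5504, -0.1437, 0.1689]
orientation: [0.57, 0.418, 0.571, -0.417]
ft_force: [0.1, 0.2, -1.6]
width: 0.0512
```

```bash
python3 go.py .5505 -.1436 .166 17.6
```

```text
t 6.675 pos [ 0.5504 -0.1437  0.1689] psi 17.62 F [ 0.1  0.2 -1.6] M [ 0.05 -0.06 -0.01] w 0.0512
travel cm [ 0.29  0.02 -0.  ] rot [ 0.02 -0.1   0.05]
```

>>> jog_arm:
  steps:
    - {"delta_rot": [0, 0, 0], "travel": [0.1, 0, 0], "jaw": 0.3}
    - {"delta_rot": [0, 0, 0], "travel": [0.15, 0, 0], "jaw": 0.3}
    - {"delta_rot": [0, 0, 0], "travel": [0.2, 0, 0], "jaw": 0.3}
    - {"delta_rot": [0, 0, 0], "travel": [0.25, 0, 0], "jaw": 0.3}
    - {"delta_rot": [0, 0, 0], "travel": [0.25, 0, 0], "jaw": 0.3}

```text
time_s: 7.3
eef_pos: [0.5507, -0.1438, 0.1672]
orientation: [0.57, 0.418, 0.571, -0.417]
ft_force: [-2.4, 1.1, 5.4]
width: 0.0508
```

```bash
python3 go.py .5505 -.1436 .166 17.6
```

```text
t 7.3 pos [ 0.5507 -0.1438  0.1672] psi 17.62 F [-2.4  1.1  5.4] M [0.17 0.39 0.03] w 0.0508
travel cm [ 0.12 -0.01 -0.03] rot [ 0.02 -0.07  0.02]
```

>>> jog_arm:
  steps:
    - {"delta_rot": [0, 0, 0], "travel": [0.15, 0, 0], "jaw": 0.3}
    - {"delta_rot": [0, 0, 0], "travel": [0.2, 0, 0], "jaw": 0.3}
    - {"delta_rot": [0, 0, 0], "travel": [0.22, 0, 0], "jaw": 0.3}
    - {"delta_rot": [0, 0, 0], "travel": [0.22, 0, 0], "jaw": 0.3}

```text
time_s: 7.8
eef_pos: [0.5509, -0.144, 0.1663]
orientation: [0.57, 0.418, 0.571, -0.417]
ft_force: [-4.6, 1.6, 8.3]
width: 0.0504
```

```bash
python3 go.py .5505 -.1436 .164 17.6
```

```text
t 7.8 pos [ 0.5509 -0.144   0.1663] psi 17.63 F [-4.6  1.6  8.3] M [0.28 0.63 0.  ] w 0.0504
travel cm [ 0.23 -0.03 -0.05] rot [ 0.03 -0.04  0.01]
```

>>> jog_arm:
  steps:
    - {"delta_rot": [1, 0, 0], "travel": [0.15, -0.08, -0.04], "jaw": 0.3}
    - {"delta_rot": [3, 0, 0], "travel": [0.16, -0.08, -0.04], "jaw": 0.3}
    - {"delta_rot": [5, 0, 0], "travel": [0.16, -0.08, -0.04], "jaw": 0.3}
    - {"delta_rot": [7, 0, 0], "travel": [0.16, -0.08, -0.04], "jaw": 0.3}

```text
time_s: 8.3
eef_pos: [0.5515, -0.1443, 0.1666]
orientation: [0.545, 0.452, 0.543, -0.451]
ft_force: [1.6, 0.8, 7.3]
width: 0.0512
```

```bash
python3 go.py .5505 -.1436 .164 17.6
```

```text
t 8.3 pos [ 0.5515 -0.1443  0.1666] psi 10.59 F [1.6 0.8 7.3] M [0.27 0.17 0.15] w 0.0512
travel cm [ 0.26 -0.09 -0.08] rot [-7.01  0.09 -0.18]
```

>>> jog_arm:
  steps:
    - {"delta_rot": [3, 0, 0], "travel": [0.15, -0.04, -0.03], "jaw": 0.3}
    - {"delta_rot": [6, 0, 0], "travel": [0.17, -0.06, -0.05], "jaw": 0.3}
    - {"delta_rot": [9, 0, 0], "travel": [0.19, -0.06, -0.05], "jaw": 0.3}
    - {"delta_rot": [12, 0, 0], "travel": [0.21, -0.06, -0.05], "jaw": 0.3}

```text
time_s: 8.8
eef_pos: [0.552, -0.1442, 0.1664]
orientation: [0.496, 0.508, 0.491, -0.505]
ft_force: [0.3, 0.0, 8.3]
width: 0.0512
```

```bash
python3 go.py .5505 -.1436 .164 17.6
```

```text
t 8.8 pos [ 0.552  -0.1442  0.1664] psi -1.47 F [0.3 0.  8.3] M [0.26 0.43 0.18] w 0.0512
travel cm [ 0.24 -0.15 -0.06] rot [-19.07   0.16  -0.34]
```

>>> jog_arm:
  steps:
    - {"delta_rot": [3, 0, 0], "travel": [0.15, -0.06, -0.02], "jaw": 0.3}
    - {"delta_rot": [6, 0, 0], "travel": [0.15, -0.08, -0.03], "jaw": 0.3}
    - {"delta_rot": [9, 0, 0], "travel": [0.15, -0.08, -0.03], "jaw": 0.3}
    - {"delta_rot": [12, 0.1, -0.2], "travel": [0.15, -0.08, -0.03], "jaw": 0.3}

```text
time_s: 9.3
eef_pos: [0.5524, -0.1443, 0.1667]
orientation: [0.439, 0.557, 0.436, -0.554]
ft_force: [1.0, 1.2, 7.3]
width: 0.0512
```

```bash
python3 go.py .5505 -.1436 .164 17.6; mkdir -p pics
python3 - <<'E'
from h import *
from rig import ctrl
t=ctrl.snapshot("top"); s=ctrl.snapshot("scene")
cv2.imwrite("pics/c4.png",np.clip(1.4*np.hstack([cv2.resize(crop(t,415,180,35,5),(390,390)),cv2.resize(crop(s,232,190,40,5),(390,390))]),0,255).astype(np.uint8))
E
```

```text
t 9.3 pos [ 0.5524 -0.1443  0.1667] psi -13.54 F [1.  1.2 7.3] M [0.28 0.3  0.13] w 0.0512
travel cm [ 0.27 -0.2  -0.02] rot [-31.14   0.06  -0.33]
```

View pics/c4.png

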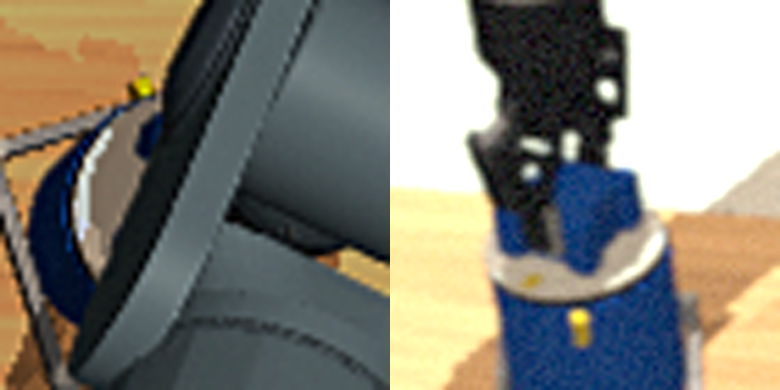

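The lid turns with the gripper: its mark is now left of the tub tab, at crop (533,281) against (580,327). It sits level on the collar, so I'll keep turning.

>>> jog_arm:
  steps:
    - {"delta_rot": [3, 0, 0], "travel": [0.13, -0.06, 0], "jaw": 0.3}
    - {"delta_rot": [6, 0, 0], "travel": [0.17, -0.08, 0], "jaw": 0.3}
    - {"delta_rot": [9, 0, 0], "travel": [0.2, -0.08, 0], "jaw": 0.3}
    - {"delta_rot": [12, 0.1, -0.2], "travel": [0.22, -0.08, 0], "jaw": 0.3}

```text
time_s: 9.9
eef_pos: [0.5527, -0.1444, 0.166]
orientation: [0.378, 0.6, 0.376, -0.596]
ft_force: [0.7, 0.7, 8.5]
width: 0.0507
```

```bash
python3 go.py .5505 -.1436 .164 17.6
```

```text
t 9.9 pos [ 0.5527 -0.1444  0.166 ] psi -25.57 F [0.7 0.7 8.5] M [0.23 0.37 0.2 ] w 0.0507
travel cm [ 0.2  -0.23  0.02] rot [-43.17  -0.09  -0.32]
```

>>> jog_arm:
  steps:
    - {"delta_rot": [2.5, 0, 0], "travel": [0.13, -0.06, 0], "jaw": 0.3}
    - {"delta_rot": [5, 0, 0], "travel": [0.16, -0.08, 0], "jaw": 0.3}
    - {"delta_rot": [7.5, 0, 0], "travel": [0.19, -0.08, 0], "jaw": 0.3}
    - {"delta_rot": [10, 0, -0.2], "travel": [0.22, -0.08, 0], "jaw": 0.3}

```text
time_s: 10.4
eef_pos: [0.5531, -0.1437, 0.165]
orientation: [0.323, 0.631, 0.324, -0.627]
ft_force: [2.4, 3.4, 5.2]
width: 0.0512
```

```bash
python3 go.py .5505 -.1436 .164 17.6
```

```text
t 10.4 pos [ 0.5531 -0.1437  0.165 ] psi -35.56 F [2.4 3.4 5.2] M [0.58 0.04 0.45] w 0.0512
travel cm [ 0.1  -0.22  0.14] rot [-53.16  -0.23  -0.27]
```

The cam is drawing the lid: z is dropping, the vertical push is falling and the moment has risen to 0.45. Following it in small turns.

>>> jog_arm:
  steps:
    - {"delta_rot": [2, 0, 0], "travel": [0.12, -0.04, 0.03], "jaw": 0.3}
    - {"delta_rot": [4, 0, 0], "travel": [0.17, -0.06, 0.05], "jaw": 0.3}
    - {"delta_rot": [6, 0, -0.2], "travel": [0.22, -0.06, 0.05], "jaw": 0.3}

```text
time_s: 10.78
eef_pos: [0.5535, -0.1436, 0.1641]
orientation: [0.29, 0.647, 0.291, -0.642]
ft_force: [2.0, 3.0, 6.0]
width: 0.0509
```

```bash
python3 go.py .5505 -.1436 .164 17.6
```

```text
t 10.775 pos [ 0.5535 -0.1436  0.1641] psi -41.52 F [2. 3. 6.] M [0.25 0.09 0.45] w 0.0509
travel cm [ 0.01 -0.22  0.2 ] rot [-59.12  -0.34  -0.24]
```

>>> jog_arm:
  steps:
    - {"delta_rot": [2, 0, 0], "travel": [0.1, 0, 0.02], "jaw": 0.3}
    - {"delta_rot": [4, 0, 0], "travel": [0.13, 0, 0.02], "jaw": 0.3}
    - {"delta_rot": [6, 0, 0], "travel": [0.15, 0, 0.02], "jaw": 0.3}

```text
time_s: 11.15
eef_pos: [0.5543, -0.1437, 0.1639]
orientation: [0.257, 0.661, 0.258, -0.656]
ft_force: [4.1, 7.6, 5.6]
width: 0.0513
```

```bash
python3 go.py .5505 -.1436 .164 17.6
```

```text
t 11.15 pos [ 0.5543 -0.1437  0.1639] psi -47.25 F [4.1 7.6 5.6] M [ 1.19 -0.52  1.53] w 0.0513
travel cm [-0.01 -0.26  0.28] rot [-64.85  -0.31  -0.35]
```

The moment jumped to 1.5 N·m at 1.13 rad of turn with the lid at tight height, so the stop is met. Relaxing, then letting go.

>>> jog_arm:
  steps:
    - {"delta_rot": [-0.5, 0, 0], "travel": [0, 0, 0], "jaw": 0.3}
    - {"delta_rot": [-0.5, 0, 0], "travel": [0, 0, 0], "jaw": 0.3}
  squeeze: 30

```text
time_s: 11.4
eef_pos: [0.5544, -0.1435, 0.164]
orientation: [0.261, 0.66, 0.261, -0.654]
ft_force: [0.1, 2.0, 2.5]
width: 0.0513
```

>>> jog_arm:
  steps:
    - {"delta_rot": [0, 0, 0], "travel": [0, 0, 0], "jaw": 0.7}
    - {"delta_rot": [0, 0, 0], "travel": [0, 0, 0], "jaw": 1}
    - {"delta_rot": [0, 0, 0], "travel": [0, 0, 0], "jaw": 1}
    - {"delta_rot": [0, 0, 0], "travel": [0, 0, 0], "jaw": 1}

```text
time_s: 11.9
eef_pos: [0.5544, -0.1436, 0.1639]
orientation: [0.26, 0.66, 0.261, -0.654]
ft_force: [0.6, 0.2, -0.3]
width: 0.0857
```

```bash
python3 go.py .5505 -.1436 .164 17.6
```

```text
t 11.9 pos [ 0.5544 -0.1436  0.1639] psi -46.72 F [ 0.6  0.2 -0.3] M [-0.03 -0.01  0.01] w 0.0857
travel cm [-0.01 -0.27  0.28] rot [-64.32  -0.32  -0.36]
```

>>> jog_arm:
  steps:
    - {"delta_rot": [0, 0, 0], "travel": [-1.5, 0, 0], "jaw": 1}
    - {"delta_rot": [0, 0, 0], "travel": [-5, 0, 0], "jaw": 1}
    - {"delta_rot": [0, 0, 0], "travel": [-10, 0, 0], "jaw": 1}
    - {"delta_rot": [0, 0, 0], "travel": [-14, 0, 0], "jaw": 1}
    - {"delta_rot": [0, 0, 0], "travel": [-16, 0, 0], "jaw": 1}

```text
time_s: 12.52
eef_pos: [0.554, -0.1445, 0.3278]
orientation: [0.262, 0.661, 0.26, -0.653]
ft_force: [0.2, -0.9, 0.1]
width: 0.0854
```

>>> jog_arm:
  steps:
    - {"delta_rot": [0, 0, 0], "travel": [0, -4, 1], "jaw": 1}
    - {"delta_rot": [0, 0, 0], "travel": [0, -8, 2], "jaw": 1}
    - {"delta_rot": [0, 0, 0], "travel": [0, -13, 2], "jaw": 1}
    - {"delta_rot": [0, 0, 0], "travel": [0, -18, 2], "jaw": 1}
    - {"delta_rot": [0, 0, 0], "travel": [0, -23, 2], "jaw": 1}

```text
time_s: 13.15
eef_pos: [0.3803, 0.0102, 0.3253]
orientation: [0.261, 0.661, 0.26, -0.654]
ft_force: [-0.8, -0.5, -0.3]
width: 0.0853
```

```bash
python3 go.py .5505 -.1436 .164 17.6
python3 - <<'E'
from h import *
from rig import ctrl
t=ctrl.snapshot("top"); s=ctrl.snapshot("scene"); pickle.dump((t,s),open("end.pkl","wb"))
cv2.imwrite("pics/c5.png",np.vstack([np.clip(1.4*np.hstack([cv2.resize(crop(t,410,184,30,5),(300,300)),cv2.resize(crop(s,232,195,35,5),(300,300))]),0,255).astype(np.uint8),cv2.resize(s["color"][90:310,120:440,::-1],(600,300))]))
c=t["color"].astype(float); yv=np.clip(np.minimum(c[...,0],c[...,1])-c[...,2]-60,0,255)
def at(a,r,z): q=np.radians(a); return [.5505+r*np.cos(q),-.1438+r*np.sin(q),z]
print("pred marks",proj(t,[at(-46.5,.046,.135),at(133.5,.046,.135)]))
print("pred ctr flange",proj(t,[.5505,-.1438,.135]), "grip top",proj(t,[.5505,-.1438,.173]))
g=cv2.cvtColor(t["color"],cv2.COLOR_RGB2HSV); m=((g[...,1]<70)&(g[...,2]>90)).astype(np.uint8)*255; z=np.zeros_like(m); z[157:208,386:438]=m[157:208,386:438]
p=np.vstack([k for k in cv2.findContours(z,0,1)[0] if cv2.contourArea(k)>15]); e=cv2.fitEllipse(cv2.convexHull(p)); print(e,plane(t,e[0],.135))
E
```

```text
t 13.15 pos [0.3803 0.0102 0.3253] psi -46.76 F [-0.8 -0.5 -0.3] M [ 0.02 -0.02 -0.02] w 0.0853
travel cm [16.29 22.77 -1.72] rot [-64.36  -0.27  -0.6 ]
pred marks [[427.0481548  169.72479863]
 [399.97423123 194.78267464]]
pred ctr flange [[413.52539669 182.24059063]] grip top [[417.10237575 180.44811639]]
((411.7916564941406, 179.8172149658203), (41.985599517822266, 58.74319076538086), 135.7347869873047) [[ 0.55648534 -0.13949996  0.135     ]]
```

View pics/c5.png

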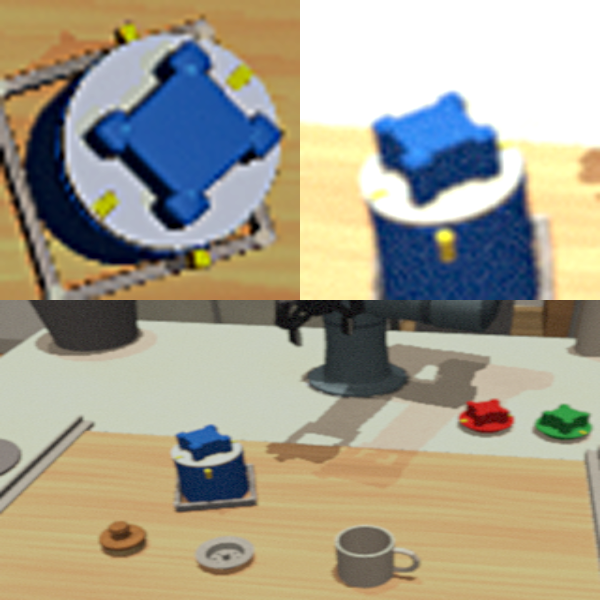

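The lid sits level on the tub. Its yellow marks are at top pixels (427.5,168.9) and (400.5,194.5), within 1 px of prediction for a centred lid at the stop angle. The mug, strainer and brush look undisturbed. Handing in.

```bash
python3 -c "
from rig import ctrl
print(ctrl.hand_in())"
```

```text
the job is handed in; nothing more can be done
None
```

The lid is locked on the tub and the job is handed in, at about 13 s on the robot's clock. No verdict came back.

- **Fit and turn:** I gripped the lid by its blue grip and lowered it with the pins in the slots at 17.6°. I pressed the seal with about 10 N and turned clockwise 1.13 rad. The cam drew it down until the moment jumped to 1.5 N·m at the stop, so I stopped there, backed off 0.5° and let go.
- **Final position:** From the gripper height at the stop, the lid's origin stands about 94 mm above the tub's, so the seal is pressed about 4.5 mm.
- **Last pictures:** The lid looks level. Its marks are within 1 px (under 2 mm) of where a centred lid at the stop angle should show. The mug, strainer and brush look undisturbed, judged by eye only.
- **Checks that disagreed:**
  - The last ellipse fit of the flange put the lid's centre about 7 mm off. Its shape (42 × 59 px) was far from round, probably because it caught the grey holder, so I went by the marks.
  - The gripper's measured x drifted about 4 mm during the turn. I put this down to the lid sitting slightly off centre in the grip, but did not confirm it.
- **Forces:** I read forces only at the end of each move. The highest wrist force was about 10 N. The lid-on-tub force itself was not measured.

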